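# Feed and lid a praline tin in the bench press

### The arm

A 6-joint arm with a two-finger parallel gripper is mounted at the origin on the work surface. World frame = base frame: x ahead of the robot, y to its left, z up, the work surface at z = 0. Lengths are in m, angles in degrees, forces in N, time in s.
With the tool pointing down it reaches from about 0.35 to 0.875 m from the base axis. Payload 4.2 kg.
Tool frame: the origin (TCP) lies where the fingers leave the gripper's body, on its centre line; the fingertips stand 73 mm ahead of it and the grasp point (between the pads) lies 54 mm ahead of it (ctrl.grasp_offset is the distance from the TCP to the grasp point, in m); z points along the fingers, y is the line along which they close (so a half turn about z gives the same grasp; the last joint's range is limited). The gripper opens to 85 mm and grips with 20 to 120 N. Pads are 22 mm wide; open, the fingers measure 114 mm over their backs; the gripper's body (76 mm by 85 mm) begins 54 mm behind the grasp point. The pads swing forward as they close: fully open they stand 13 mm farther back than shut.
Start: joints at [-59.954, 22.042, 0.453, 0, -68.411, -14.817], TCP at [0.164, -0.603, 0.304] pointing down, gripper open.
Joint ranges: [-179.83, 179.83], [-69.29, 118.12], [-61.27, 80.66], [-181.25, 117.63], [-171.15, -9.14], [-177.46, 177.46]. Speed limits (degrees/s): [159.86, 159.86, 180, 180, 180, 180].

### API

Orientations are given as [roll, pitch, yaw] about the fixed x, y, z axes, in that order (R = Rz(yaw) Ry(pitch) Rx(roll)).
In Python, from plant import ctrl gives the robot as it stands.
- The arm moves only by the shell command python3 -m jog 'ROWS' [OPENING] [FORCE]. ROWS is JSON, a list of rows, each a list of 2 entries, a list of its own where there are three numbers: the shift along the world's x, y, z normalised to -1 to 1, where 1 is 40 mm, then the turn about the world's z normalised to -1 to 1, where 1 is 0.12 rad. In form: [[[x, y, z], yaw], ...]. A call has 1 to 20 rows; each row shifts and turns the commanded pose from where the row before left it; what a row does not reach is not made up. A row lasts 1/10 s, in which the tool goes at most 50 mm and 8.59 degrees, less where a joint would pass 70% of its speed; a pose out of reach is approached as far as the arm can. A call with a number of a shift or a turn outside -1 to 1 is refused whole. A call with a gripper value outside its range is refused whole. OPENING is the opening, from 0 (shut) to 1 (fully open), set as the call begins (- or left out, the last holds). The fingers move at their own pace and stop on an object; FORCE is the grip in N (left out, the last holds). Time passes only in rows, so rows that do not move let the fingers close. It gives the time, the measured TCP pose, the force, the opening and the grip force at its end, in the units of the state.
- ctrl.sense(): the state, without advancing time (a new reading comes with each control period).
- ctrl.camera(name): name is "scene" or "top"; returns a dict with "img" (420x560x3 uint8, blue, green, red), "fx", "fy", "cx", "cy" (pixels), "k1" (the pictures are not rectified: a ray, as slopes to the right and down, at radius r is drawn at 1 + k1 r^2 times it, then the intrinsics apply), "xyz" and "attitude" of the camera in the world. Camera axes: x right, y down, z forward; pixel columns grow to the right and rows downward; lengths in m; the calibration is good to about 2 mm. A picture is of the moment at which its call begins. There is no depth.
- ctrl.job_done(): hands the job in; it is judged then, once.
The state is a dict: "t": time; "joint_pos": joint angles; "dq": joint speeds; "joint_torque": joint torques, N m; "position": TCP position; "eef_rot": TCP orientation; "contact_force": force on the tool from outside, world axes, zero at the start; "ft_torque": the same for the moment, N m; "grip_width": finger opening in m; "gripper_force": force on a finger pad.
Only numpy, scipy, OpenCV 4.12 (cv2) and the standard library are available. Lean on these libraries where they do the work, as an engineer would, in place of code of your own. Each camera call takes 0.05 s, during which the arm holds its last target. There are 200 camera calls.

### The job

Close the praline tin in the bench press: press the feed pedal all the way down to its stop, so that the tin slides under the pressing pad, and let the pedal come back up. Then push the hand lever down until it is level, so that the pad presses the lid home, and keep it there: finish while still holding the lever down level, and on the way never force it well past level, which would crush the tin. Leave the closed tin, the tray of pralines and the bowl around the press alone.

Things in the scene. Friction and masses are not known exactly. Their poses are not given: they have to be found in the camera images.
- press: Grey bench press for tins, fixed to the counter. Origin on the counter under the pressing pad's axis; x away from the lever's and pedal's free ends, y left towards the pedal, z up. Deck 20 mm thick, x -70 to 140, y -75 to 295 mm. A railed channel runs along y from the loading place (y about 100) to an end stop (y -37). Column 40 mm wide, 180 mm high, at x 90 to 140, y 0.
- press_seat (a point): Point on the deck (20 mm above the counter) straight under the pressing pad, where the tin's origin must come; axes as the press.
- pedal (a joint): Feed pedal, steel, 120 mm long from the hinge, 70 wide, 6 thick: 0 = up (0.40 rad above level), 0.38 rad = down on its stop, nearly level. Springs back up when let go: 4 N on the tread at the start, 8 at the stop, 3 to 5 more while feeding the tin. It drives a pusher, in proportion, 113 mm along the channel; this draws back as the pedal rises and leaves the tin under the pad.
- pedal_tread (a point): Point on the upper face of the pedal, on its middle line, 95 mm from the hinge: where to press down. Moves with the pedal; its x axis runs along the pedal to the hinge, z is normal to the tread.
- lever (a joint): Hand lever: 0 = up at rest (0.40 rad above level), 0.40 rad = level, 0.62 = last stop. A spring lifts it when let go. Drives the sprung pad down 100 mm per rad: the pad meets the lid at about 0.24 rad; at level the lid is home and the pad spring squeezed some 10 mm. Push on the bar: 2 to 3 N at the start, 8 N at level, then about 5 N more per 0.1 rad.
- lever_bar (a point): Centre of the lever's black cross bar, a round bar 24 mm thick, 110 mm long along the press's y, 240 mm from the lever's hinge. Its x axis runs along the lever to the hinge, so the point is tilted with the lever. About 258 mm high with the lever up, 165 mm when level.
- lever_hinge (a point): Hinge of the hand lever on the column, 100 mm (x) from the pad axis, 165 mm above the counter; axes as the press, the hinge turns about y. The lever reaches from here over the pad to -x.
- pedal_hinge (a point): Hinge of the pedal, at x 30, y 225 mm in the press frame, 36 mm above the counter, at mid-thickness of the tread; axes as the press, turns about y. The pedal reaches from here to -x.
- pad: Round rubber pressing pad, 60 mm across; origin at the centre of its underside, 95 mm above the counter with the lever up. Sprung against its stem, about 1 N per mm.
- tin: The tin to be closed: square copper-coloured tin, 70 x 70 mm, in the channel of the press. Origin at the centre of its underside, which slides on the deck; 51 mm high with the lid proud, 45 mm closed. About 0.24 kg.
- tin_lid (a joint): Lid of that tin: 0 = standing 6 mm proud, 0.006 m = fully home. A tight fit, some 3 N to push.
- closed_tin: Bystander: a like tin, already closed (70 x 70 x 45 mm), on the counter to the right of the press. Origin at the centre of its underside.
- praline_tray: Bystander: steel tray 120 x 120 x 20 mm with pralines up to 27 mm, on the counter in front of the press to the right. Origin under its centre.
- bowl: Bystander: white bowl 100 mm across, 45 mm high, on the counter in front of the press, between lever and pedal. Origin under its centre.
Mind the look-alikes: they are no part of the job. What is shaped like the tin but purple or red is not meant.

How it is judged:
By the outcome, as a careful person would: the job done as asked, in the order asked, and still so for the second after the job is handed in, while the arm keeps its last pose, push and grip.
It also fails if it takes over 45 s, if anything falls off the work surface, if the arm or the gripper's body presses on something with over 40 N, if the wrist force passes 120 N, or if a joint passes its speed limit or range.

## Working session

There is one attempt and no reset: what is moved stays moved. The work goes in short steps, Python scripts to look and compute and a shell command to move; the robot and the scene stay as the last step left them, time stands still between calls to the robot, and variables do not carry over. Pictures are saved under pics/ and viewed, at most 10 in all, crops included, and the job is handed in when it is done.

```bash
mkdir -p pics
cat > h.py <<'E'
import numpy as np,cv2
from plant import ctrl
from scipy.spatial.transform import Rotation as R
def cam(n):
    return ctrl.camera(n)
def Rm(c):
    return R.from_euler('xyz',c['attitude'],degrees=True).as_matrix()
def ray(c,u,v):
    d=np.array([(u-c['cx'])/c['fx'],(v-c['cy'])/c['fy']]);s=d.copy()
    for _ in range(20): s=d/(1+c['k1']*(s@s))
    return np.array(c['xyz']),Rm(c)@np.array([s[0],s[1],1])
def onz(c,u,v,z):
    o,d=ray(c,u,v);return o+d*(z-o[2])/d[2]
def proj(c,p):
    q=Rm(c).T@(np.array(p)-c['xyz']);s=q[:2]/q[2];s=s*(1+c['k1']*(s@s))
    return np.array([c['fx']*s[0]+c['cx'],c['fy']*s[1]+c['cy']])
E
python3 - <<'E'
from h import *
for n in('scene','top'):
    c=cam(n);cv2.imwrite(f'pics/{n}0.png',c['img']);print({k:v for k,v in c.items() if k!='img'})
print(ctrl.sense())
E
```

```text
{'fx': 525.6211567791098, 'fy': 525.6211567791098, 'cx': 272.59614210375446, 'cy': 203.5703962046007, 'k1': -0.1258806926932252, 'xyz': array([1.37626212, 0.69166529, 1.12512562]), 'attitude': array([-132.39888975,    0.24411653,  126.88531691])}
{'fx': 485.7379277432757, 'fy': 485.7379277432757, 'cx': 280.76101055888574, 'cy': 213.68451108270003, 'k1': -0.04692678494572607, 'xyz': array([0.4124438 , 0.06751383, 1.34810032]), 'attitude': array([-172.06599027,   -0.99149527,  -88.93270132])}
{'t': 0.1, 'joint_pos': array([-5.99533204e+01,  2.20853122e+01,  3.89411995e-01, -2.19259865e-02,
       -6.84109430e+01, -1.48171740e+01]), 'dq': array([ 0.01180559, -0.06682249,  0.17725337,  0.0295326 ,  0.02900285,
       -0.00936633]), 'joint_torque': array([ 1.12576558e-04, -3.93319952e+01,  1.88929063e+01,  4.19797540e+00,
       -2.58869928e-03,  7.28327393e-06]), 'position': array([ 0.16410551, -0.60269479,  0.30296294]), 'eef_rot': array([ 1.79891498e+02, -7.62867430e-03, -1.64778574e+02]), 'contact_force': array([ 0.51098327, -0.46062335,  0.00228355]), 'ft_torque': array([ 0.03101674, -0.01198391,  0.02263299]), 'gripper_force': 0.0, 'grip_width': 0.08548880926589185}
```

View pics/scene0.png

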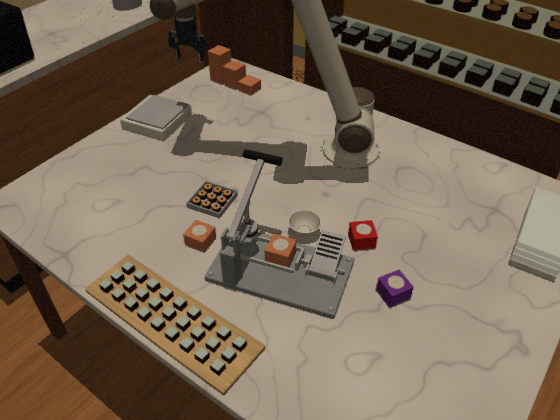

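View pics/top0.png

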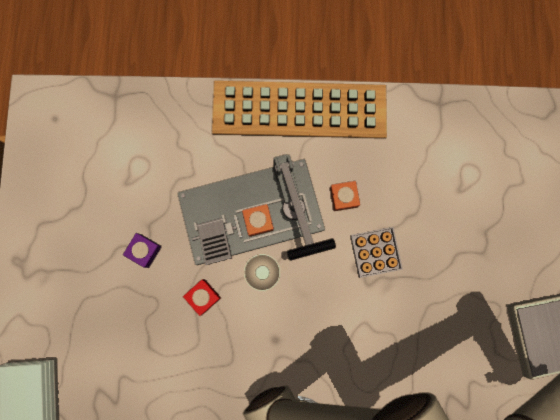

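The scene shows the press with an orange tin in its channel (280,249), the pedal with its black slats (325,254), and the lever bar at (263,157). In the top view these are the tin (258,220), pedal (214,242) and bar (309,249). Possible mix-ups in the top view are the closed orange tin (345,195), the red tin (201,297) and the purple tin (141,250). The one I want is the orange tin in the channel. I'll check that in a close crop.

Run:
```python
from h import *
im=cv2.imread('pics/top0.png')[140:300,170:370]
cv2.imwrite('pics/topc.png',cv2.resize(im,None,fx=4,fy=3.75,interpolation=cv2.INTER_CUBIC)[:600])
im=cv2.imread('pics/scene0.png')[140:320,180:380]
cv2.imwrite('pics/scc.png',cv2.resize(im,None,fx=3,fy=3,interpolation=cv2.INTER_CUBIC))
```

```text
(no output)
```

View pics/topc.png

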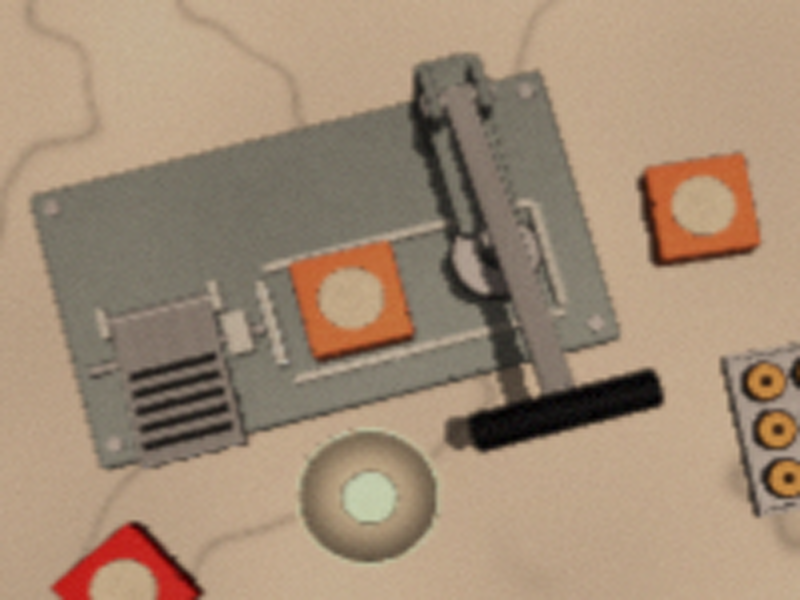

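View pics/scc.png

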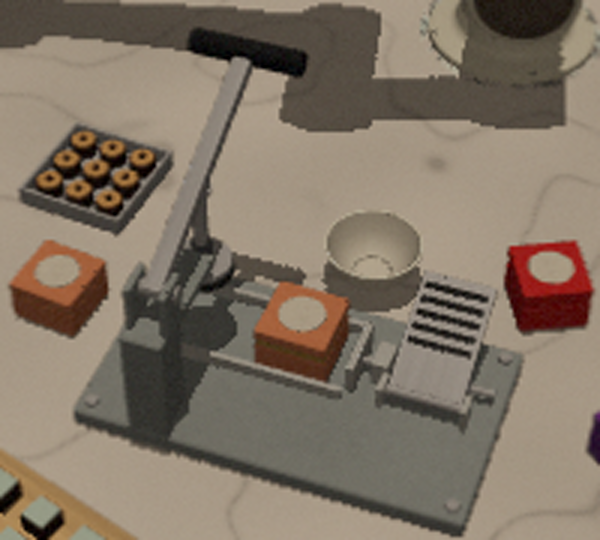

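The orange tin in the channel (crop 350,300, full image 258,220) is the right one. It stands between the rails, with the pusher on its left, the pad on its right and the lid visibly proud. Next I'll fit the press frame from the deck corners and check it against the bar and tread in both views.

```bash
cat >> h.py <<'E'
def pressfit(P,W):
    P=np.array(P);W=np.array(W);a=P.mean(0);b=W.mean(0)
    p=P-a;w=W-b
    th=np.arctan2((p[:,0]*w[:,1]-p[:,1]*w[:,0]).sum(),(p*w).sum())
    c,s=np.cos(th),np.sin(th);M=np.array([[c,-s],[s,c]])
    return th,M,b-M@a
E
python3 - <<'E'
from h import *
t=cam('top');s=cam('scene')
P=[(.14,.295),(.14,-.075),(-.07,-.075),(-.07,.295)]
W=[onz(t,170+u/4,140+v/3.75,.02)[:2] for u,v in[(33,195),(540,72),(619,338),(102,467)]]
th,M,o=pressfit(P,W);print('yaw',np.degrees(th),'o',o)
print('res mm',1000*(np.array(W)-[(M@p+o) for p in P]))
f=lambda x,y,z:np.r_[M@[x,y]+o,z]
a=.4
bar=f(.1-.24*np.cos(a),0,.165+.24*np.sin(a)); 
tr=f(.03-.095*np.cos(a)-.003*np.sin(a),.225,.036+.095*np.sin(a)+.003*np.cos(a))
trd=f(.03-.095,.225,.04)
print('bar',bar,'tread',tr,'down',trd,'barlevel',f(-.14,0,.165))
for n,p in(('bar',bar),('tread',tr)):
    print(n,proj(t,p),proj(s,p))
# bar end measurement
for c,lo,hi,nm in((t,(225,275),(275,345),'t'),(s,(145,175),(235,290),'s')):
    g=c['img'].max(2)[lo[0]:lo[1],hi[0]:hi[1]]
    m=(g<45).astype('uint8');n,l,st,ce=cv2.connectedComponentsWithStats(m);k=1+st[1:,4].argmax()
    print(nm,'bar mask centroid',ce[k]+[hi[0],lo[0]],st[k])
# scene corners check
for p,uv in zip(P,[(463,533),(76,420),None,(523,352)]):
    if uv: print(onz(s,180+uv[0]/3,140+uv[1]/3,.02 if uv[0]!=463 else .0)[:2], M@p+o)
for q in[(262,272,.045),(375,252,.027),(345,195,.045),(201,297,.045)]: print('byst',onz(t,*q))
print(M)
E
```

```text
yaw 16.03260860352585 o [0.60047863 0.01445907]
res mm [[-0.85549932 -3.17755013]
 [-1.8333626   1.72579222]
 [ 0.87049178  2.96619537]
 [ 1.81837014 -1.51443747]]
bar [ 0.48413246 -0.01897433  0.2584604 ] tread [0.48195005 0.21450415 0.07575793] down [0.47586534 0.21275564 0.04      ] barlevel [ 0.46592398 -0.02420674  0.165     ]
bar [311.46284001 249.84538622] [261.83504512 156.21418693]
tread [216.57792036 253.38514141] [330.45273304 239.4566551 ]
t bar mask centroid [310.49547511 249.0361991 ] [ 12  14  48  21 442]
s bar mask centroid [262.52580645 156.81935484] [  8   5  39  16 310]
[0.64767776 0.33803512] [0.65355889 0.33665076]
[ 7.64502409e-01 -5.94653527e-04] [ 0.75574712 -0.01895796]
[0.45326499 0.28057923] [0.45172691 0.27865204]
byst [0.43655036 0.09541479 0.045     ]
byst [ 0.49675211 -0.21126662  0.027     ]
byst [ 0.64970058 -0.12620918  0.045     ]
byst [0.36754536 0.25517877 0.045     ]
[[ 0.96110467 -0.27618439]
 [ 0.27618439  0.96110467]]
```

The fit holds to about 2 mm: the predicted bar is within 1.5 px of its mask in both views. The tool is already aligned with the press (yaw 15.2° against 16.0°). I'll shut the fingers, rise above the lever and cross over to the pedal.

```bash
python3 -m jog '[[[0,0,1],0],[[0,0,1],0],[[0,0,1],0],[[0.39,1,0],0],[[0.39,1,0],0],[[0.39,1,0],0],[[0.39,1,0],0],[[0.39,1,0],0],[[0.39,1,0],0],[[0.39,1,0],0],[[0.39,1,0],0],[[0.39,1,0],0],[[0.39,1,0],0],[[0.39,1,0],0],[[0.39,1,0],0],[[0.39,1,0],0],[[0.39,1,0],0],[[0.39,1,0],0],[[0.39,1,0],0],[[0.39,1,0],0]]' 0 40
```

```text
t: 2.2
position: [0.4294, 0.0787, 0.424]
eef_rot: [180.0, 0.0, -164.7]
contact_force: [0.9, -0.8, 0.8]
grip_width: -0.0002
gripper_force: 0.0
```

```bash
python3 -m jog '[[[0.33,0.85,0],0],[[0.33,0.85,0],0],[[0.33,0.85,0],0],[[0.33,0.85,0],0.12],[[0,0,0],0],[[0,0,-1],0],[[0,0,-1],0],[[0,0,-1],0],[[0,0,-1],0],[[0,0,-1],0],[[0,0,-1],0],[[0,0,0],0],[[0,0,0],0]]'
python3 - <<'E'
from h import *
c=cam('scene');cv2.imwrite('pics/s1.png',cv2.resize(c['img'][120:300,200:400],None,fx=3,fy=3))
p=ctrl.sense()['position'];print(p,proj(c,p-[0,0,.073]))
E
```

```text
t: 3.5
position: [0.4826, 0.2128, 0.1846]
eef_rot: [-179.9, -0.0, -163.9]
contact_force: [1.1, 0.7, 0.6]
grip_width: -0.0001
gripper_force: 0.0
[0.48322645 0.21341928 0.18583308] [330.83446482 230.09340353]
```

View pics/s1.png

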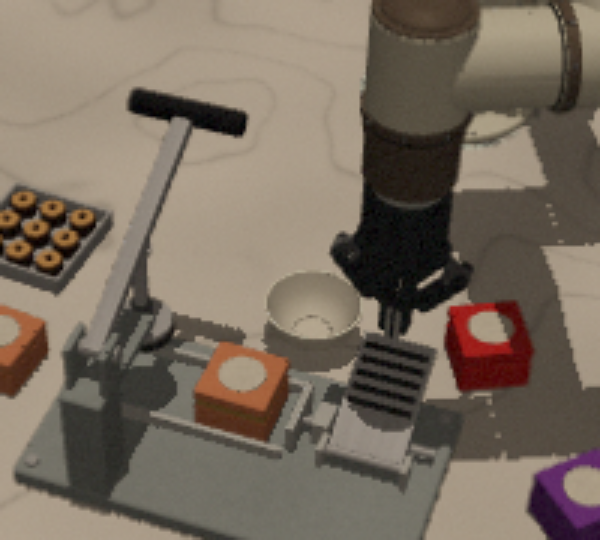

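The shut fingertips hang over the pedal's slats (crop 393,330), clear of the bowl and the red tin. Now I'll press the pedal slowly.

```bash
python3 -m jog '[[[0,0,-0.4],0],[[0,0,-0.3],0],[[0,0,-0.1],0],[[0,0,-0.1],0],[[-0.01,0,-0.1],0],[[-0.01,0,-0.1],0],[[-0.01,0,-0.08],0],[[-0.01,0,-0.08],0],[[-0.01,0,-0.08],0],[[-0.01,0,-0.08],0],[[-0.01,0,-0.08],0],[[-0.01,0,-0.08],0],[[0,0,0],0],[[0,0,0],0]]'
```

```text
t: 4.95
position: [0.4783, 0.2123, 0.1219]
eef_rot: [-179.9, -0.1, -163.9]
contact_force: [-3.3, -1.0, 7.0]
grip_width: -0.0
gripper_force: 3.3
```

```bash
python3 -m jog '[[[-0.01,0,-0.05],0],[[-0.01,0,-0.05],0],[[-0.01,0,-0.05],0],[[-0.01,0,-0.05],0],[[0,0,0],0]]'; python3 -m jog '[[[0,0,-0.05],0],[[0,0,0],0]]'; python3 -m jog '[[[0,0,-0.05],0],[[0,0,0],0]]'
```

```text
t: 5.45
position: [0.4775, 0.2122, 0.1145]
eef_rot: [-179.9, -0.0, -163.9]
contact_force: [-3.0, -3.5, 9.8]
grip_width: -0.0003
gripper_force: 4.5
t: 5.65
position: [0.4774, 0.2122, 0.1133]
eef_rot: [-179.9, -0.0, -163.9]
contact_force: [-4.4, -4.9, 15.3]
grip_width: -0.0
gripper_force: 7.5
t: 5.85
position: [0.4774, 0.2122, 0.1129]
eef_rot: [-179.9, -0.0, -163.8]
contact_force: [-8.1, -5.3, 27.0]
grip_width: -0.0001
gripper_force: 13.2
```

The force rose sharply with the tip at 40 mm, so the pedal is on its stop. I'll let it up gently and look.

```bash
python3 -m jog '[[[0,0,0.1],0],[[0,0,0.2],0],[[0,0,0.2],0],[[0,0,0.2],0],[[0,0,0.25],0],[[0,0,0.3],0],[[0,0,1],0],[[0,0,1],0],[[0,0,1],0],[[0,0,1],0],[[0,0,1],0],[[0,0,1],0]]'
python3 - <<'E'
from h import *
c=cam('scene');cv2.imwrite('pics/s2.png',cv2.resize(c['img'][120:300,200:400],None,fx=3,fy=3))
E
```

```text
t: 7.05
position: [0.476, 0.2125, 0.4]
eef_rot: [180.0, -0.2, -163.9]
contact_force: [0.6, 0.5, -0.3]
grip_width: 0.0003
gripper_force: 0.0
```

View pics/s2.png

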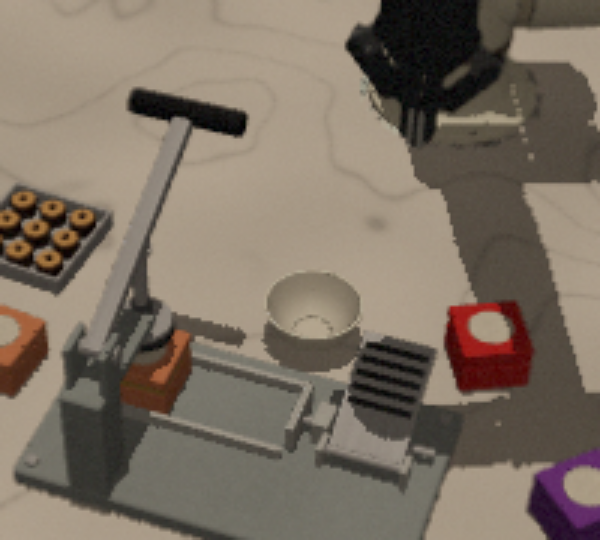

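The tin now stands under the pad (crop 155,370) and the pedal is back up. Next I move over the bar and check the seating in numbers from the top view.

```bash
python3 - <<'E'
from h import *
t=cam('top');im=cv2.cvtColor(t['img'],cv2.COLOR_BGR2HSV)
M=np.array([[.9611,-.2762],[.2762,.9611]]);o=np.array([.6005,.0145])
m=((im[...,0]<14)&(im[...,1]>140)&(im[...,2]>120)).astype('uint8')
m[:, :265]=0;m[:,325:]=0;m[:170]=0;m[245:]=0
v,u=np.nonzero(m);q=np.array([M.T@(onz(t,a,b,.071)[:2]-o) for a,b in zip(u,v)])
print(len(u),np.percentile(q,[1,99],axis=0))
E
python3 -m jog '[[[0.033,-0.96,0],0],[[0.033,-0.96,0],0],[[0.033,-0.96,0],0],[[0.033,-0.96,0],0],[[0.033,-0.96,0],0],[[0.033,-0.96,0],0],[[0,0,0],0]]'
```

```text
153 [[-0.03077182 -0.03176729]
 [ 0.03564018  0.03625161]]
t: 7.85
position: [0.4839, -0.0204, 0.3978]
eef_rot: [180.0, -0.2, -164.2]
contact_force: [0.8, 0.7, -0.2]
grip_width: 0.0001
gripper_force: 0.0
```

The tin spans about ±35 mm around the pad axis, so it is seated. I'm going down onto the bar and following its arc.

```bash
python3 -m jog '[[[0,0,-0.5],0],[[0,0,-0.5],0],[[0,0,-0.2],0],[[0,0,0],0],[[-0.03,-0.008,-0.1],0],[[-0.03,-0.008,-0.1],0],[[-0.03,-0.008,-0.1],0],[[-0.03,-0.008,-0.1],0],[[-0.03,-0.008,-0.1],0],[[-0.03,-0.008,-0.1],0],[[-0.03,-0.008,-0.1],0],[[-0.03,-0.008,-0.1],0],[[-0.025,-0.008,-0.1],0],[[-0.025,-0.008,-0.1],0],[[-0.02,-0.005,-0.1],0],[[0,0,0],0]]'
python3 -m jog '[[[-0.02,-0.005,-0.1],0],[[-0.02,-0.005,-0.1],0],[[-0.015,-0.005,-0.1],0],[[-0.015,-0.003,-0.1],0],[[-0.01,-0.003,-0.1],0],[[-0.01,-0.003,-0.1],0],[[-0.005,0,-0.1],0],[[0,0,0],0]]'
```

```text
t: 9.45
position: [0.4728, -0.0209, 0.3061]
eef_rot: [-180.0, -0.0, -163.9]
contact_force: [-1.9, -0.6, 3.3]
grip_width: 0.0002
gripper_force: 1.7
t: 10.25
position: [0.4688, -0.0219, 0.2782]
eef_rot: [180.0, -0.1, -163.9]
contact_force: [-4.0, -1.5, 5.3]
grip_width: 0.0002
gripper_force: 2.4
```

```bash
python3 -m jog '[[[-0.01,-0.002,-0.1],0],[[-0.01,-0.002,-0.1],0],[[-0.01,-0.002,-0.1],0],[[0,0,-0.1],0],[[0,0,-0.08],0],[[0,0,-0.08],0],[[0,0,0],0],[[0,0,0],0]]'
python3 - <<'E'
from h import *
c=cam('scene');cv2.imwrite('pics/s3.png',cv2.resize(c['img'][120:300,200:400],None,fx=3,fy=3))
print(ctrl.sense()['position'],ctrl.sense()['contact_force'])
E
```

```text
t: 11.05
position: [0.4671, -0.0224, 0.2564]
eef_rot: [-180.0, -0.2, -164.0]
contact_force: [-5.4, -2.3, 8.2]
grip_width: -0.0001
gripper_force: 3.8
[ 0.46704596 -0.02239084  0.25647954] [-6.77171543 -1.1822015   7.16604882]
```

View pics/s3.png

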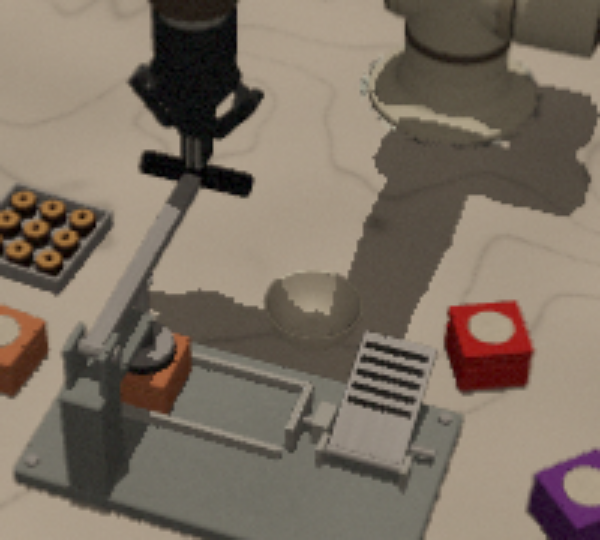

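The tips rest on the middle of the bar (crop 195,165). The pad is on the lid, and about 6 mm remain.

```bash
python3 -m jog '[[[0,0,-0.08],0],[[0,0,-0.06],0],[[0,0,0],0],[[0,0,0],0],[[0,0,0],0]]'
```

```text
t: 11.6
position: [0.4673, -0.0223, 0.2512]
eef_rot: [-180.0, -0.1, -163.9]
contact_force: [-6.0, -1.7, 8.6]
grip_width: -0.0001
gripper_force: 4.2
```

```bash
python3 -m jog '[[[0,0,-0.04],0],[[0,0,0],0],[[0,0,0],0],[[0,0,0],0],[[0,0,0],0]]'
python3 - <<'E'
from h import *
M=np.array([[.9611,-.2762],[.2762,.9611]]);o=np.array([.6005,.0145])
c=cam('scene');g=c['img'].max(2)
# bar mask below fingers: compare to predicted bar ends at level
for a in(-.03,0,.03):
  print(a,[proj(c,np.r_[M@[.1-.24*np.cos(a),y]+o,.165+.24*np.sin(a)]).round(1) for y in(-.055,.055)])
cv2.imwrite('pics/s4.png',cv2.resize(c['img'][155:265,220:300],None,fx=5,fy=5,interpolation=cv2.INTER_CUBIC))
e=ctrl.sense();print(e['position'],e['contact_force'])
E
```

```text
t: 12.1
position: [0.4673, -0.0223, 0.2497]
eef_rot: [-180.0, -0.1, -163.9]
contact_force: [-5.5, -2.8, 8.0]
grip_width: 0.0001
gripper_force: 4.4
-0.03 [array([247.2, 176.2]), array([282.9, 184.9])]
0 [array([247.2, 174.3]), array([283. , 182.9])]
0.03 [array([247.1, 172.4]), array([283., 181.])]
[ 0.4673305  -0.02231478  0.24966743] [-6.04453411 -1.37863626  8.76404918]
```

View pics/s4.png

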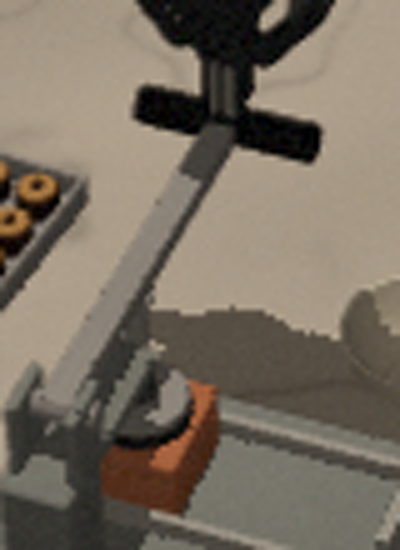

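The bar ends at full-image (248,175.6) and (283.2,183.4) match the prediction for level to within about 0.02 rad. I'll relieve the side load slightly and confirm it holds steady.

```bash
python3 -m jog '[[[-0.012,-0.004,0],0],[[0,0,0],0],[[0,0,0],0],[[0,0,0],0],[[0,0,0],0],[[0,0,0],0],[[0,0,0],0],[[0,0,0],0]]'
```

```text
t: 12.95
position: [0.4672, -0.0224, 0.2498]
eef_rot: [-180.0, -0.0, -163.9]
contact_force: [-4.9, -1.8, 8.8]
grip_width: -0.0
gripper_force: 4.4
```

```bash
python3 -c "
from plant import ctrl
print(ctrl.job_done())"
```

```text
the job is handed in; nothing more can be done
None
```

I pressed the pedal to its stop and let it back up, which left the tin under the pad, then pushed the lever down to level; the job was handed in at about 13 s with the arm still holding it there.

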